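Gauge two thickness blades in a stepped slot gauge

TASK

Take the two thickness blades out of the rack and gauge them, one in each channel of the steel slot gauge: lower a blade into the wide end and slide it along the straight wall towards the narrow end until it fully stops at the step or end that its thickness cannot pass, and leave it there upright, its flange flat on the gauge. Set them down and feel your way gently, never pushing a blade against a step or end with more than 15 N, and leave the other things on the bench where they are.

Things in the scene. Friction and masses are not known exactly. Their poses are not given: they have to be found in the camera images.
- gauge: Fixed steel slot gauge on a black granite slab (slab x -116..204, y -100..100, 30 mm high). Origin on the bench under the steel block's middle, z up, x along the channels towards their narrow ends. Block x -106..106, y -60..64, flat top 70 mm above bench. Sunk in it, 30 mm deep: two equal channels along x. Their straight walls (+y side) are at y = 40 and y = -24 mm
- channel_a (a point): Point on the top edge of one channel's straight wall (y = 40, x = -65). Opposite it a stepped aluminium rail, 2.5 mm below the top, narrows the channel squarely: 14.5 mm wide to x = -20, 10.5 to x = 25, 6.5 to the end at x = 70. The rail is clamped up to 18 mm off these x, either way: not measured. No chamfers: away from the straight wall a blade catches on steps that it could pass
- channel_b (a point): The same point of the other, equal channel (straight wall at y = -24); its own rail is clamped up to 18 mm off the stated x too, differently. At x = -65 both channels are always 14.5 mm wide and free for 27 mm either way along x
- rack: Grey plastic rack fixed to the bench, 62 (x) x 150 (y) x 40 mm high, origin in the middle of its underside. Two pockets, 42 mm long (x), 20 mm wide, centred at y = +42 and -42; one blade hangs in each, its flange resting on the rack's top
- grip_a (a point): Centre of the black grip of one thickness blade (both look alike from above, in either pocket). z up, x along the blade, y across its thickness. Grip 32 (x) x 20 (y) x 32 mm high between two end cheeks (x = +-16..20, 30 mm wide in y); flange under it 40 x 46 x 5 mm, its underside 21 mm below this point. In the gauge the flange rides on the top: this point is then 91 mm above the bench
- blade_a: The whole of that blade, 80 g; origin 46 mm below the grip's centre, same axes. Below the flange hangs a steel blade 30 mm long (x), 25 mm deep, centred in y, ending at the origin. It is 5, 9 or 13 mm thick: which is not told and is hidden in the rack, so feel for it. It stays 5 mm clear of the channel floor
- grip_b (a point): Centre of the black grip of the other thickness blade (both look alike from above, in either pocket). z up, x along the blade, y across its thickness. Grip 32 (x) x 20 (y) x 32 mm high between two end cheeks (x = +-16..20, 30 mm wide in y); flange under it 40 x 46 x 5 mm, its underside 21 mm below this point. In the gauge the flange rides on the top: this point is then 91 mm above the bench
- blade_b: The whole of that blade, 80 g; origin 46 mm below the grip's centre, same axes. Below the flange hangs a steel blade 30 mm long (x), 25 mm deep, centred in y, ending at the origin. It is 5, 9 or 13 mm thick: which is not told and is hidden in the rack, so feel for it. It stays 5 mm clear of the channel floor
- module_1: Bystander: round dark-steel sensor module with a small green circuit board on top, 52 mm across, 29 mm high, standing on the granite slab beyond the gauge's narrow end
- module_2: Bystander: the same kind of module, standing on the bench near the robot
- module_3: Bystander: the same kind of module, standing on the far part of the bench
- multimeter: Bystander: black handheld meter lying on its back, 180 x 85 x 41 mm
- screwdriver: Bystander: screwdriver lying on the bench, 170 mm long
- spacer_ring: Bystander: flat brass ring, 44 mm across, 10 mm high, lying on the bench
Not all that is in view belongs to the job. What is shaped like the blade_b but purple is not meant. What is shaped like the blade_a but yellow is not meant.

How it is judged:
On the way:
1. one blade is at the stop of its thickness in a channel ((((x of grip_a in the frame of rail_a between 0.0075 and 0.0125 m and y of grip_a in the frame of gauge between 0.03175 and 0.03775 m and z of grip_a in the frame of gauge between 0.089 and 0.093 m and angle between grip_a's own z axis and vertical below 0.08 rad) or (x of grip_a in the frame of rail_b between 0.0075 and 0.0125 m and y of grip_a in the frame of gauge between -0.03225 and -0.02625 m and z of grip_a in the frame of gauge between 0.089 and 0.093 m and angle between grip_a's own z axis and vertical below 0.08 rad)) or ((x of grip_b in the frame of rail_a between 0.0525 and 0.0575 m and y of grip_b in the frame of gauge between 0.03375 and 0.03975 m and z of grip_b in the frame of gauge between 0.089 and 0.093 m and angle between grip_b's own z axis and vertical below 0.08 rad) or (x of grip_b in the frame of rail_b between 0.0525 and 0.0575 m and y of grip_b in the frame of gauge between -0.03025 and -0.02425 m and z of grip_b in the frame of gauge between 0.089 and 0.093 m and angle between grip_b's own z axis and vertical below 0.08 rad)))), for 0.2 s.
At the end, for the whole second after the job is handed in: Each blade stands in its own channel, at rest, within 2.5 mm of touching the first step or end that its thickness cannot pass (5 mm: the narrow closed end; 9 mm: the second step; 13 mm: the first step), upright within 0.08 rad, its flange on the gauge's top within 2 mm ((((x of grip_a in the frame of rail_a between 0.0075 and 0.0125 m and y of grip_a in the frame of gauge between 0.03175 and 0.03775 m and z of grip_a in the frame of gauge between 0.089 and 0.093 m and angle between grip_a's own z axis and vertical below 0.08 rad) and (x of grip_b in the frame of rail_b between 0.0525 and 0.0575 m and y of grip_b in the frame of gauge between -0.03025 and -0.02425 m and z of grip_b in the frame of gauge between 0.089 and 0.093 m and angle between grip_b's own z axis and vertical below 0.08 rad)) or ((x of grip_a in the frame of rail_b between 0.0075 and 0.0125 m and y of grip_a in the frame of gauge between -0.03225 and -0.02625 m and z of grip_a in the frame of gauge between 0.089 and 0.093 m and angle between grip_a's own z axis and vertical below 0.08 rad) and (x of grip_b in the frame of rail_a between 0.0525 and 0.0575 m and y of grip_b in the frame of gauge between 0.03375 and 0.03975 m and z of grip_b in the frame of gauge between 0.089 and 0.093 m and angle between grip_b's own z axis and vertical below 0.08 rad))) and linear speed of each of blade_a, blade_b below 0.02 m/s and angular speed of each of blade_a, blade_b below 0.1 rad/s).
It fails at once if a blade is pushed against a stepped rail with more than 15 N (contact force between any of blade_a, blade_b and rail_a above 15 N or contact force between any of blade_a, blade_b and rail_b above 15 N).
It fails at once if a blade is slammed on the gauge with more than 100 N (contact force between any of blade_a, blade_b and gauge above 100 N).
It fails at once if a bystander is moved by more than 15 mm (distance of any of module_1, module_2, module_3, multimeter, screwdriver, spacer_ring from where it was at the start of the episode above 0.015 m).
It also fails if it takes over 72 s, if anything falls off the work surface, if the arm or the gripper's body presses on something with over 40 N, if the wrist force passes 120 N, or if a joint passes its speed limit or range.

ROBOT

A 6-joint arm with a two-finger parallel gripper is mounted at the origin on the work surface. World frame = base frame: x ahead of the robot, y to its left, z up, the work surface at z = 0. Lengths are in m, angles in rad, forces in N, time in s.
With the tool pointing down it reaches from about 0.225 to 0.725 m from the base axis. Payload 3.1 kg.
Tool frame: the origin (TCP) lies at the very end of the fingers, on their centre line; the grasp point (between the pads) lies 19 mm behind it; z points along the fingers, y is the line along which they close (so a half turn about z gives the same grasp; the last joint's range is limited). The gripper opens to 85 mm and grips with 20 to 120 N. Pads are 22 mm wide; open, the fingers measure 114 mm over their backs; the gripper's body (76 mm by 85 mm) begins 54 mm behind the grasp point. The pads swing forward as they close: fully open they stand 13 mm farther back than shut.
Start: joints at [-1.275, 0.048, 0.099, 1.622, 0, 1.443], TCP at [0.216, -0.479, 0.231] pointing down, gripper open.
Joint ranges: [-2.91, 2.91], [-0.99, 1.94], [-1.21, 1.42], [-2.12, 2.29], [-1.49, 1.47], [-3.14, 3.14]. Speed limits (rad/s): [2.79, 2.79, 3.14, 3.14, 3.14, 3.14].

INTERFACE

Orientations are given as [roll, pitch, yaw] about the fixed x, y, z axes, in that order (R = Rz(yaw) Ry(pitch) Rx(roll)).
In Python, from rig import r gives the robot as it stands. The module is installed in compiled form; this text tells all that it offers.
- The arm moves only by the tool carry_out, never from a script. Its argument "motion" is one flat list of numbers, 7 for each row, row after row: the shift along the tool's x, y, z in m, then the turn, a rotation vector about the tool's x, y, z in rad, then the finger opening in m, from 0 to 0.0854. In form: [tx, ty, tz, wx, wy, wz, hand, tx, ty, tz, wx, wy, wz, hand, ...]. A call has 1 to 12 rows; each row is the pose to reach, as a shift and turn from the pose commanded when the call began, along the tool's axes at that moment; what a row does not reach only later rows make up. A row lasts 1/10 s, in which the tool goes at most 50 mm and 8.59 degrees, less where a joint would pass 70% of its speed; a pose out of reach is approached as far as the arm can. A call with a gripper value outside its range is refused whole. The fingers move at their own pace and stop on an object; "newtons" is the grip in N (left out, the last holds). Time passes only in rows, so rows that repeat a pose let the fingers close. It gives the time, the measured TCP pose, the force, the opening and the grip force at its end, in the units of the state.
- r.observe(): the state, without advancing time (a new reading comes with each control period).
- r.camera(name): name is "side" or "top"; returns (picture, depth): 420x560x3 uint8, red, green, blue; 420x560 float32, m along the optical axis (not along the pixel's ray), 0 where there is no reading.
- r.calibration(name): a dict with "fx", "fy", "cx", "cy" (pixels), "R" (3x3) and "t" (3): a world point X has camera coordinates R X + t. Camera axes: x right, y down, z forward; pixel columns grow to the right and rows downward; lengths in m; the calibration is good to about 2 mm. A picture is of the moment at which its call begins. calibration takes no time and is no camera call.
- r.hand_in(): hands the job in; it is judged then, once.
The state is a dict: "clock": time; "joints": joint angles; "joint_velocities": joint speeds; "tau": joint torques, N m; "tool_pos": TCP position; "ee_rot": TCP orientation; "force": force on the tool from outside, world axes, zero at the start; "moment": the same for the moment, N m; "finger_gap": finger opening in m; "grasp_force": force on a finger pad.
Only numpy, scipy, OpenCV 4.12 (cv2) and the standard library are available. Lean on these libraries where they do the work, as an engineer would, in place of code of your own. Each camera call takes 0.05 s, during which the arm holds its last target. There are 200 camera calls.

## Working session

There is one attempt and no reset: what is moved stays moved. The work goes in short steps, Python scripts to look and compute and a tool call to move; the robot and the scene stay as the last step left them, time stands still between calls to the robot, and variables do not carry over. Pictures are saved under pics/ and viewed, at most 10 in all, crops included, and the job is handed in when it is done.

Besides the shell and the picture viewer there is one more tool, called after ">>>" as name(argument=value, ...) on one line, values as JSON. carry_out: Moves the arm, as the interface text tells. Its arguments: {"type":"object","properties":{"motion":{"type":"array"},"newtons":{"type":"number"}},"required":["motion"]}

```bash
mkdir -p pics; python3 - <<'E'
from rig import r
import cv2,numpy as np
for n in("top","side"):
    p,d=r.camera(n); np.savez(f"{n}.npz",p=p,d=d,**r.calibration(n))
    cv2.imwrite(f"pics/{n}0.png",cv2.cvtColor(p,cv2.COLOR_RGB2BGR))
    c=r.calibration(n);print(n,c["fx"],-np.array(c["R"]).T@c["t"],np.round(c["R"],3).tolist())
print(r.observe())
E
```

```text
top 477.9143610591067 [0.37353902 0.11935533 1.39468121] [[0.026, -1.0, -0.014], [-0.987, -0.024, -0.162], [0.161, 0.018, -0.987]]
side 391.9022330218921 [ 0.26661269 -0.39879466  0.76211596] [[0.852, -0.524, -0.015], [-0.404, -0.637, -0.657], [0.335, 0.565, -0.754]]
{'clock': 0.1, 'joints': array([-1.27481910e+00,  4.87300093e-02,  9.77295209e-02,  1.62197856e+00,
       -1.42505479e-05,  1.44300310e+00]), 'joint_velocities': array([5.07404064e-04, 7.00115517e-04, 3.99980269e-03, 9.62252905e-05,
       7.21768291e-05, 1.31824650e-03]), 'tau': array([ 1.86934099e-03, -3.39850223e+01,  3.20936072e+01,  1.58235995e-02,
       -1.85049012e-04, -6.60248560e-06]), 'tool_pos': array([ 0.21570569, -0.47803517,  0.23019393]), 'ee_rot': array([-3.13942591e+00, -2.64044446e-04,  4.23770179e-01]), 'force': array([ 0.04116689,  0.35148044, -0.66678197]), 'moment': array([-0.03350596, -0.03817055, -0.05905658]), 'grasp_force': 0.0, 'finger_gap': 0.08530688865930704}
```

View pics/top0.png

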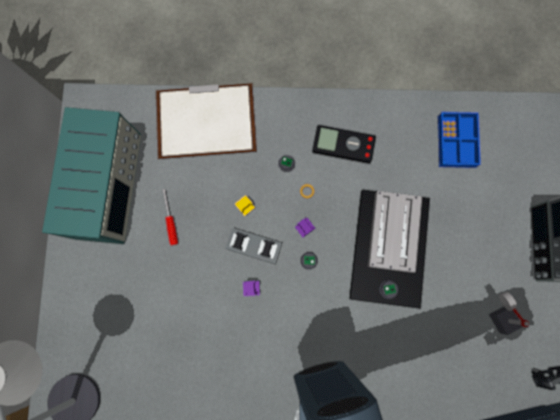

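View pics/side0.png

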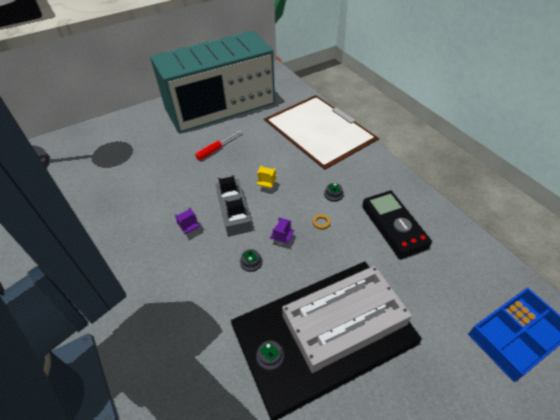

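The top view shows the rack at about (255,245), with two black grips at (239,240) and (268,249). The gauge is at (398,232), and its narrow end points towards module_1 at (389,289). Other blade-shaped things are purple at (305,227) and (252,288) and yellow at (245,205). These are decoys by colour, and the two in the rack fit the description. I'll confirm in one enlarged crop.

```bash
cat > h.py <<'E'
import numpy as np,cv2
def load(n): return dict(np.load(f"{n}.npz"))
def cast(c,uv,z):
    uv=np.atleast_2d(uv).astype(float)
    d=np.c_[(uv[:,0]-c["cx"])/c["fx"],(uv[:,1]-c["cy"])/c["fy"],np.ones(len(uv))]@c["R"]
    o=-c["R"].T@c["t"]
    return o+d*((z-o[2])/d[:,2])[:,None]
def proj(c,X):
    q=np.atleast_2d(X)@c["R"].T+c["t"]
    return np.c_[c["fx"]*q[:,0]/q[:,2]+c["cx"],c["fy"]*q[:,1]/q[:,2]+c["cy"]]
def rect(c,uv,z):
    P=cast(c,uv,z)[:,:2]
    (x,y),(w,h),a=cv2.minAreaRect((P*1000).astype(np.float32)); return np.round([x,y,w,h,a],1)
E
python3 - <<'E'
from h import *
c=load("top"); s=load("side")
up=lambda p,k:cv2.resize(cv2.cvtColor(p,cv2.COLOR_RGB2BGR),None,fx=k,fy=k,interpolation=cv2.INTER_CUBIC)
A=up(c["p"][222:270,222:290],5.8);B=up(c["p"][180:310,345:435],4.4);C=up(s["p"][170:240,205:265],5)
im=np.zeros((600,800,3),np.uint8)
im[:A.shape[0],:A.shape[1]]=A;im[:B.shape[0],400:400+B.shape[1]]=B[:600,:400]
C=C[:600-A.shape[0]];im[A.shape[0]:A.shape[0]+C.shape[0],:C.shape[1]]=C
cv2.imwrite("pics/crop1.png",im)
p=c["p"].astype(int)
# rack by height from depth
v,u=np.mgrid[:420,:560];d=c["d"]
q=np.stack([(u-c["cx"])/c["fx"]*d,(v-c["cy"])/c["fy"]*d,d],-1)
X=(q-c["t"])@c["R"]
def reg(z0,z1,b):
    m=(X[...,2]>z0)&(X[...,2]<z1)&(u>b[0])&(u<b[1])&(v>b[2])&(v<b[3]); return m
for n,z0,z1,b in(("rack",.033,.046,(220,292,220,270)),("grips",.068,.09,(220,292,220,270)),("block",.063,.078,(360,430,185,278)),("slab",.02,.04,(340,440,180,315))):
    m=reg(z0,z1,b); k,l,st,ce=cv2.connectedComponentsWithStats(m.astype(np.uint8))
    for i in range(1,k):
        if st[i,4]>20:
            P=X[l==i]; r_=cv2.minAreaRect((P[:,:2]*1000).astype(np.float32))
            print(n,st[i],np.round(P.mean(0),4),np.round(r_[0]+r_[1]+(r_[2],),1))
E
```

```text
rack [225 228  57  36 761] [0.4884 0.2376 0.0412] [489.2 237.2 150.   62.4  74.5]
grips [231 232  15  17 124] [0.4982 0.2761 0.0778] [498.  276.   28.9  40.2  73.9]
grips [259 240  15  17 121] [0.4793 0.1968 0.0776] [479.7 197.4  28.9  39.9  74.2]
block [ 369  191   52   81 2836] [ 0.5345 -0.1598  0.0703] [ 538.  -160.2  126.   212.4   84.1]
slab [ 349  189   81  120 4107] [ 0.4549 -0.1411  0.0307] [ 494.2 -153.3  201.1  319.5   84.1]
```

View pics/crop1.png

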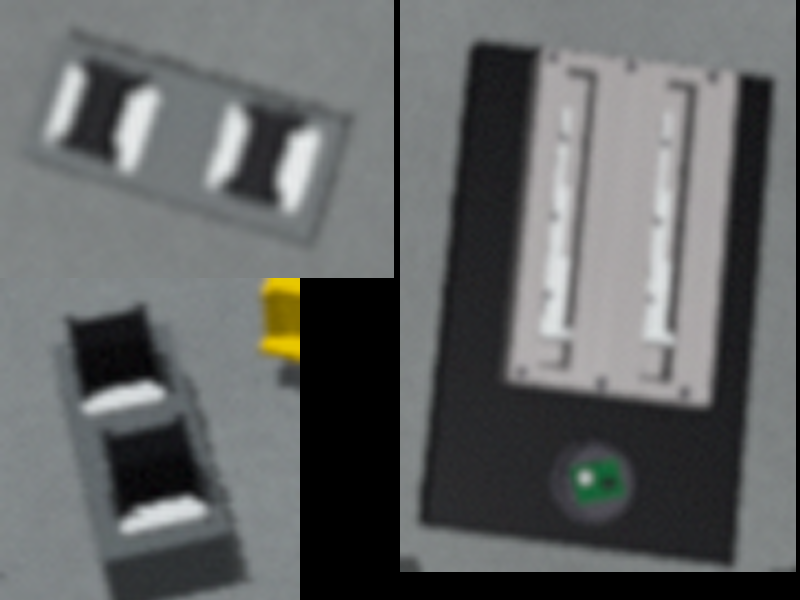

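The crop confirms the pair: both blades in the rack have black grips and white flanges. The purple and yellow ones lie loose on the bench. The gauge's straight walls are on its world -y side, with the narrow ends towards module_1.

```bash
cat >> h.py <<'E'
from scipy.spatial.transform import Rotation as Ro
GO=np.array([.538,-.158,0]);GY=np.deg2rad(174.1)
GR=Ro.from_euler("z",GY).as_matrix()
def gw(x,y,z): return GO+GR@np.array([x,y,z])/1000      # gauge mm -> world m
def wg(p): return (GR.T@(np.array(p)-GO))*1000
def plan(o,p,yaw):
    R=Ro.from_euler("xyz",o["ee_rot"]); T=Ro.from_euler("xyz",[np.pi,0,yaw])
    print("shift",np.round(R.inv().apply(np.array(p)-o["tool_pos"]),4),"turn",np.round((R.inv()*T).as_rotvec(),4))
E
python3 - <<'E'
from h import *
from rig import r
c=load("top")
g=cv2.cvtColor(c["p"],cv2.COLOR_RGB2GRAY).astype(np.float32)
for nm,y0 in(("a",40),("b",-24)):
    xs=np.arange(-100,101,4);ys=np.arange(y0-18,y0+3,1.)
    uv=proj(c,[gw(x,y,68) for x in xs for y in ys]).astype(np.float32).reshape(len(xs),len(ys),2)
    I=cv2.remap(g,uv,None,cv2.INTER_LINEAR)
    print(nm)
    for x,row in zip(xs,I): print(x,*row[::2].astype(int))
o=r.observe()
plan(o,[.498,.276,.23],2.866);plan(o,[.4795,.197,.23],2.866)
E
```

```text
a
-100 160 158 157 157 157 159 158 158 160 162 160
-96 150 141 135 133 133 135 134 134 136 143 150
-92 140 124 114 112 112 111 105 101 101 119 136
-88 154 149 145 144 142 135 121 103 95 112 133
-84 165 165 165 164 164 153 134 108 99 112 134
-80 166 168 168 167 163 153 135 108 100 111 137
-76 172 175 174 171 165 155 137 110 102 111 138
-72 181 187 185 178 168 155 136 111 101 108 136
-68 180 189 189 180 170 157 134 110 97 107 133
-64 178 189 187 180 170 157 133 109 94 109 132
-60 177 185 181 176 168 157 133 110 91 110 131
-56 161 162 163 164 166 155 135 111 97 113 134
-52 165 165 166 166 165 154 134 108 99 112 135
-48 185 189 187 178 168 154 135 108 101 112 138
-44 189 194 192 181 169 154 134 108 101 110 138
-40 189 195 192 181 169 152 127 102 95 107 136
-36 188 194 190 179 167 152 125 101 90 106 133
-32 188 195 189 180 169 156 130 107 93 108 131
-28 189 197 191 182 171 158 135 113 93 111 133
-24 193 201 199 192 182 165 139 111 98 112 134
-20 196 206 209 206 192 169 140 106 98 110 134
-16 195 208 214 211 194 170 142 109 101 111 139
-12 194 208 214 209 194 171 141 111 101 110 139
-8 179
[... 3170 characters left out ...]
 215 218 212 184 149 118 115 134
60 178 198 213 220 219 210 184 149 116 120 135
64 186 203 215 220 220 207 181 147 116 121 137
68 199 210 217 220 218 206 183 149 130 132 145
72 201 212 219 221 218 209 196 180 169 163 164
76 188 195 199 198 195 190 185 179 172 167 167
80 169 169 167 166 164 160 153 140 131 131 147
84 172 171 171 171 170 168 153 133 114 114 137
88 175 175 175 175 176 172 156 136 114 120 137
92 170 168 166 163 160 153 141 125 111 122 140
96 162 157 153 149 146 141 137 132 131 139 152
100 169 167 167 167 167 165 164 163 163 166 169
shift [ 0.5674 -0.5713  0.0016] turn [-6.0000e-04 -2.8000e-03 -2.4422e+00]
shift [ 0.518  -0.5069  0.0014] turn [-6.0000e-04 -2.8000e-03 -2.4422e+00]
```

>>> carry_out(motion=[0.567,-0.571,0.0,0,0,-2.442,0.06,0.567,-0.571,0.0,0,0,-2.442,0.06,0.567,-0.571,0.0,0,0,-2.442,0.06,0.567,-0.571,0.0,0,0,-2.442,0.06,0.567,-0.571,0.0,0,0,-2.442,0.06,0.567,-0.571,0.0,0,0,-2.442,0.06,0.567,-0.571,0.0,0,0,-2.442,0.06,0.567,-0.571,0.0,0,0,-2.442,0.06,0.567,-0.571,0.0,0,0,-2.442,0.06,0.567,-0.571,0.0,0,0,-2.442,0.06,0.567,-0.571,0.0,0,0,-2.442,0.06,0.567,-0.571,0.0,0,0,-2.442,0.06])

```text
clock: 1.3
tool_pos: [0.4262, 0.0856, 0.231]
ee_rot: [-3.141, 0.0, 2.231]
force: [1.4, -1.1, -0.4]
finger_gap: 0.0599
grasp_force: 0.0
```

```bash
python3 - <<'E'
from h import *
from rig import r
o=r.observe();print(o["clock"],o["tool_pos"],o["ee_rot"])
plan(o,[.498,.276,.15],2.866)
E
```

```text
1.3 [0.4262008  0.08559196 0.23099244] [-3.14142234e+00  2.46381338e-04  2.23050575e+00]
shift [0.1065 0.1734 0.0809] turn [-2.000e-04  2.000e-04 -6.355e-01]
```

>>> carry_out(motion=[0.104,0.17,0.08,0,0,-0.63,0.06,0.104,0.17,0.08,0,0,-0.63,0.06,0.104,0.17,0.08,0,0,-0.63,0.06,0.104,0.17,0.08,0,0,-0.63,0.06,0.104,0.17,0.08,0,0,-0.63,0.06,0.104,0.17,0.08,0,0,-0.63,0.06,0.104,0.17,0.08,0,0,-0.63,0.06,0.104,0.17,0.08,0,0,-0.63,0.06])

```text
clock: 2.1
tool_pos: [0.4983, 0.268, 0.1526]
ee_rot: [3.141, 0.001, 2.851]
force: [0.3, 0.4, 1.2]
finger_gap: 0.0602
grasp_force: 0.0
```

```bash
python3 - <<'E'
from h import *
from rig import r
o=r.observe();print(o["clock"],o["tool_pos"],o["ee_rot"])
plan(o,[.498,.276,.049],2.866)
E
```

```text
2.1 [0.49827821 0.26801671 0.15257527] [3.14124856e+00 1.30920748e-03 2.85142886e+00]
shift [0.0027 0.0075 0.1036] turn [ 0.0003  0.0013 -0.0146]
```

>>> carry_out(motion=[0.003,0.0075,0.02,0,0,-0.015,0.06,0.003,0.0075,0.05,0,0,-0.015,0.06,0.003,0.0075,0.06,0,0,-0.015,0.06,0.003,0.0075,0.06,0,0,-0.015,0.06,0.003,0.0075,0.06,0,0,-0.015,0.06])

```text
clock: 2.6
tool_pos: [0.4978, 0.2768, 0.0927]
ee_rot: [3.141, 0.001, 2.868]
force: [0.2, -0.6, 0.1]
finger_gap: 0.0604
grasp_force: 0.0
```

```bash
python3 - <<'E'
from h import *
from rig import r
o=r.observe();print(o["clock"],o["tool_pos"],o["ee_rot"])
plan(o,[.498,.276,.049],2.866)
E
```

```text
2.6 [0.49783417 0.27679856 0.09270963] [3.14070317e+00 1.25880839e-03 2.86754106e+00]
shift [-0.0003 -0.0008  0.0437] turn [0.0009 0.0013 0.0015]
```

>>> carry_out(motion=[0,-0.001,0.03,0,0,0,0.06,0,-0.001,0.043,0,0,0,0.06,0,-0.001,0.043,0,0,0,0.06,0,-0.001,0.043,0,0,0,0.03,0,-0.001,0.043,0,0,0,0.01,0,-0.001,0.043,0,0,0,0.01,0,-0.001,0.043,0,0,0,0.01,0,-0.001,0.043,0,0,0,0.01], newtons=40)

```text
clock: 3.4
tool_pos: [0.4982, 0.2768, 0.05]
ee_rot: [3.14, 0.002, 2.869]
force: [-0.4, 0.1, 4.5]
finger_gap: 0.0193
grasp_force: 40.0
```

```bash
python3 - <<'E'
from h import *
from rig import r
o=r.observe();print(o["clock"],o["tool_pos"],o["ee_rot"],o["force"],o["moment"])
E
```

```text
3.4 [0.49818158 0.27684885 0.05000938] [3.13976860e+00 2.45489772e-03 2.86882515e+00] [-0.43601526  0.0849867   4.50377048] [-0.03780649 -0.02252834 -0.00803133]
```

```bash
python3 - <<'E'
from h import *
from rig import r
o=r.observe();p=gw(-65,-31.25,150);print(p);plan(o,p,GY)
E
```

```text
[ 0.60586795 -0.13359705  0.15      ]
shift [-0.2145 -0.3661 -0.1001] turn [ 0.0016  0.0026 -0.1698]
```

>>> carry_out(motion=[0,0,-0.02,0,0,0,0.01,0,0,-0.06,0,0,0,0.01,0,0,-0.1,0,0,0,0.01,0,0,-0.1,0,0,0,0.01,0,0,-0.1,0,0,0,0.01])

```text
clock: 3.9
tool_pos: [0.4978, 0.2768, 0.1496]
ee_rot: [3.14, 0.002, 2.869]
force: [0.8, 0.4, -1.5]
finger_gap: 0.0194
grasp_force: 39.5
```

```bash
python3 - <<'E'
from h import *
from rig import r
o=r.observe();print(o["force"],o["moment"],o["finger_gap"]);plan(o,gw(-65,-31.25,150),GY)
n="top"
p,d=r.camera(n); np.savez("t1.npz",p=p,d=d,**r.calibration(n))
p2,d2=r.camera("side");np.savez("s1.npz",p=p2,d=d2,**r.calibration("side"))
a=cv2.resize(p[200:300,200:330],None,fx=3,fy=3);b=cv2.resize(p2[100:250,130:290],None,fx=2.5,fy=2.5)
h=max(a.shape[0],b.shape[0]);im=np.zeros((h,a.shape[1]+b.shape[1],3),np.uint8);im[:a.shape[0],:a.shape[1]]=a;im[:b.shape[0],a.shape[1]:]=b
cv2.imwrite("pics/lift1.png",im[...,::-1]);print(im.shape)
E
```

```text
[ 0.77915269  0.38681038 -1.45285165] [0.01840218 0.02090191 0.03871642] 0.019443847718353287
shift [-0.2146 -0.3661 -0.0006] turn [ 0.0016  0.0023 -0.1697]
(375, 790, 3)
```

View pics/lift1.png

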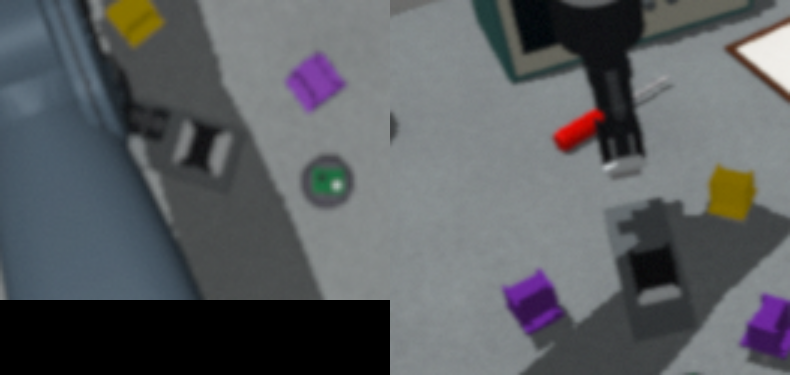

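The picture shows the first blade hanging upright from the fingers, its flange at (625,165), and one blade left in the rack. Next I move to the gauge.

>>> carry_out(motion=[-0.215,-0.366,-0.001,0.002,0.002,-0.17,0.01,-0.215,-0.366,-0.001,0.002,0.002,-0.17,0.01,-0.215,-0.366,-0.001,0.002,0.002,-0.17,0.01,-0.215,-0.366,-0.001,0.002,0.002,-0.17,0.01,-0.215,-0.366,-0.001,0.002,0.002,-0.17,0.01,-0.215,-0.366,-0.001,0.002,0.002,-0.17,0.01,-0.215,-0.366,-0.001,0.002,0.002,-0.17,0.01,-0.215,-0.366,-0.001,0.002,0.002,-0.17,0.01,-0.215,-0.366,-0.001,0.002,0.002,-0.17,0.01,-0.215,-0.366,-0.001,0.002,0.002,-0.17,0.01,-0.215,-0.366,-0.001,0.002,0.002,-0.17,0.01,-0.215,-0.366,-0.001,0.002,0.002,-0.17,0.01])

```text
clock: 5.2
tool_pos: [0.6044, -0.1327, 0.1478]
ee_rot: [-3.141, -0.005, 3.04]
force: [-1.1, 1.1, -0.2]
finger_gap: 0.0192
grasp_force: 39.6
```

```bash
python3 - <<'E'
from h import *
from rig import r
o=r.observe();print(o["clock"],o["tool_pos"],o["ee_rot"],o["force"],wg(o["tool_pos"]));plan(o,gw(-65,-31.25,80),GY)
p,d=r.camera("top");c=r.calibration("top");np.savez("t2.npz",p=p,d=d,**c)
cv2.imwrite("pics/ch.png",cv2.resize(p[170:300,340:440],None,fx=4.4,fy=4.4,interpolation=cv2.INTER_CUBIC)[...,::-1])
E
```

```text
5.2 [ 0.60444143 -0.1327319   0.14778216] [-3.1409793  -0.00516911  3.039759  ] [-1.05931433  1.08116649 -0.2133563 ] [-63.49210155 -31.96392938 147.78216439]
shift [-0.0019 -0.0007  0.0678] turn [-0.0006 -0.0052  0.0011]
```

View pics/ch.png

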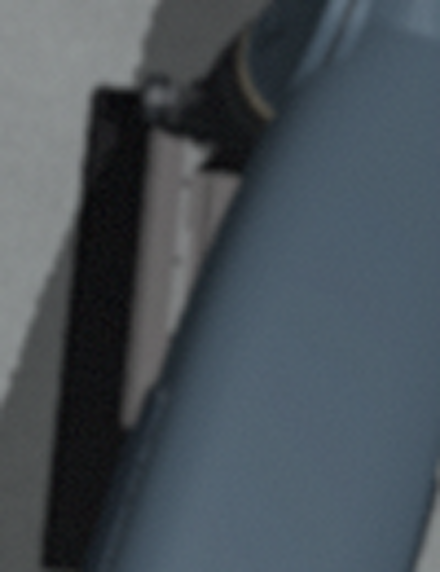

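>>> carry_out(motion=[-0.002,-0.001,0.015,0,-0.005,0,0.01,-0.002,-0.001,0.03,0,-0.005,0,0.01,-0.002,-0.001,0.038,0,-0.005,0,0.01,-0.002,-0.001,0.038,0,-0.005,0,0.01,-0.002,-0.001,0.038,0,-0.005,0,0.01,-0.002,-0.001,0.04,0,-0.005,0,0.01,-0.002,-0.001,0.042,0,-0.005,0,0.01,-0.002,-0.001,0.044,0,-0.005,0,0.01,-0.002,-0.001,0.046,0,-0.005,0,0.01,-0.002,-0.001,0.046,0,-0.005,0,0.01])

```text
clock: 6.25
tool_pos: [0.607, -0.1353, 0.1029]
ee_rot: [-3.14, 0.002, 3.039]
force: [0.0, 0.1, 0.4]
finger_gap: 0.0196
grasp_force: 39.6
```

```bash
cat > st.py <<'E'
from h import *
from rig import r
o=r.observe();f=GR.T@o["force"];m=GR.T@o["moment"]
print(round(o["clock"],2),"g",np.round(wg(o["tool_pos"]),2),"rpy",np.round(o["ee_rot"],4),"Fg",np.round(f,2),"Mg",np.round(m,3),"gap",round(o["finger_gap"],4))
E
python3 st.py
```

```text
6.25 g [-66.27 -29.65 102.92] rpy [-3.1399e+00  2.2000e-03  3.0387e+00] Fg [-0.03 -0.07  0.36] Mg [-0.013 -0.014  0.007] gap 0.0196
```

>>> carry_out(motion=[0,0.0015,0.0,0,0,0,0.01,0,0.0015,0.005,0,0,0,0.01,0,0.0015,0.01,0,0,0,0.01,0,0.0015,0.015,0,0,0,0.01,0,0.0015,0.018,0,0,0,0.01,0,0.0015,0.02,0,0,0,0.01,0,0.0015,0.02,0,0,0,0.01])

```text
clock: 6.95
tool_pos: [0.6071, -0.1338, 0.0827]
ee_rot: [-3.14, 0.002, 3.039]
force: [-0.0, -0.2, -0.1]
finger_gap: 0.0194
grasp_force: 39.6
```

```bash
python3 st.py
```

```text
6.95 g [-66.23 -31.21  82.72] rpy [-3.1399e+00  1.9000e-03  3.0388e+00] Fg [-0.01  0.15 -0.09] Mg [ 0.043 -0.014 -0.023] gap 0.0194
```

>>> carry_out(motion=[0,0,0.001,0,0,0,0.01,0,0,0.0018,0,0,0,0.01,0,0,0.0024,0,0,0,0.01,0,0,0.0028,0,0,0,0.01,0,0,0.0028,0,0,0,0.01])

```text
clock: 7.45
tool_pos: [0.6074, -0.1339, 0.0805]
ee_rot: [-3.14, 0.003, 3.039]
force: [0.4, 0.8, -1.0]
finger_gap: 0.0192
grasp_force: 39.6
```

```bash
python3 st.py
```

```text
7.45 g [-66.57 -31.14  80.52] rpy [-3.1398e+00  2.9000e-03  3.0388e+00] Fg [-0.27 -0.88 -1.01] Mg [-0.     0.037 -0.038] gap 0.0192
```

>>> carry_out(motion=[0,0,0.0004,0,0,0,0.01,0,0,0.0008,0,0,0,0.01,0,0,0.0008,0,0,0,0.01])

```text
clock: 7.75
tool_pos: [0.6075, -0.1339, 0.0801]
ee_rot: [-3.14, 0.003, 3.039]
force: [0.2, 0.8, 0.6]
finger_gap: 0.0193
grasp_force: 39.7
```

```bash
python3 st.py
```

```text
7.75 g [-66.7  -31.09  80.08] rpy [-3.1397  0.0032  3.0388] Fg [-0.1  -0.82  0.62] Mg [-0.013 -0.115  0.03 ] gap 0.0193
```

>>> carry_out(motion=[0,0,0.0005,0,0,0,0.01,0,0,0.001,0,0,0,0.01,0,0,0.001,0,0,0,0.01,0,0,0.001,0,0,0,0.01])

```text
clock: 8.15
tool_pos: [0.6075, -0.1339, 0.08]
ee_rot: [-3.14, 0.004, 3.039]
force: [-2.2, -0.1, 6.0]
finger_gap: 0.0193
grasp_force: 40.4
```

```bash
python3 st.py
```

```text
8.15 g [-66.7  -31.13  80.03] rpy [-3.1396  0.0037  3.0389] Fg [2.22 0.31 5.98] Mg [-0.144 -0.59   0.012] gap 0.0193
```

>>> carry_out(motion=[0,0,-0.0008,0,0,0,0.01,0,-0.001,-0.0008,0,0,0,0.01,0,-0.002,-0.0008,0,0,0,0.01,0,-0.003,-0.0008,0,0,0,0.01,0,-0.0035,-0.0008,0,0,0,0.01,0,-0.0035,-0.0008,0,0,0,0.01])

```text
clock: 8.75
tool_pos: [0.6077, -0.1371, 0.08]
ee_rot: [-3.141, 0.004, 3.039]
force: [0.3, 2.8, 5.2]
finger_gap: 0.0192
grasp_force: 40.4
```

```bash
python3 st.py
```

```text
8.75 g [-67.16 -27.96  80.  ] rpy [-3.1405  0.0042  3.039 ] Fg [ 0.   -2.84  5.15] Mg [-0.895 -0.106 -0.025] gap 0.0192
```

>>> carry_out(motion=[0,-0.0008,-0.0004,0,0,0,0.01,0,-0.0015,-0.0004,0,0,0,0.01,0,-0.0015,-0.0004,0,0,0,0.01,0,-0.0015,-0.0004,0,0,0,0.01])

```text
clock: 9.15
tool_pos: [0.6075, -0.1377, 0.08]
ee_rot: [3.141, 0.004, 3.039]
force: [1.0, 6.2, 4.6]
finger_gap: 0.0197
grasp_force: 40.3
```

```bash
python3 st.py
```

```text
9.15 g [-67.04 -27.3   80.02] rpy [3.141  0.0039 3.0394] Fg [-0.32 -6.23  4.63] Mg [-1.319  0.029 -0.075] gap 0.0197
```

>>> carry_out(motion=[0,0.0006,-0.0005,0,0,0,0.01,0.003,0.0006,-0.0005,0,0,0,0.01,0.007,0.0006,-0.0005,0,0,0,0.01,0.011,0.0006,-0.0005,0,0,0,0.01,0.015,0.0006,-0.0005,0,0,0,0.01,0.019,0.0006,-0.0005,0,0,0,0.01,0.022,0.0006,-0.0005,0,0,0,0.01,0.024,0.0006,-0.0005,0,0,0,0.01,0.025,0.0006,-0.0005,0,0,0,0.01,0.025,0.0006,-0.0005,0,0,0,0.01])

```text
clock: 10.15
tool_pos: [0.5834, -0.1352, 0.0801]
ee_rot: [-3.141, 0.006, 3.039]
force: [3.7, 3.3, 0.3]
finger_gap: 0.0195
grasp_force: 39.8
```

```bash
python3 st.py
```

```text
10.15 g [-42.79 -27.32  80.12] rpy [-3.1413  0.0056  3.0392] Fg [-3.37 -3.69  0.32] Mg [-1.1    0.775 -0.062] gap 0.0195
```

>>> carry_out(motion=[0.001,0.0003,0.0003,0,0,0,0.01,0.002,0.0003,0.0003,0,0,0,0.01,0.002,0.0003,0.0003,0,0,0,0.01])

```text
clock: 10.45
tool_pos: [0.5817, -0.135, 0.0801]
ee_rot: [-3.141, 0.006, 3.039]
force: [4.4, 3.7, 2.5]
finger_gap: 0.0192
grasp_force: 39.9
```

```bash
python3 st.py
```

```text
10.45 g [-41.14 -27.36  80.06] rpy [-3.1407  0.0063  3.039 ] Fg [-4.04 -4.11  2.48] Mg [-1.045  0.813 -0.039] gap 0.0192
```

>>> carry_out(motion=[0.001,0.0004,0,0,0,0,0.01,0.002,0.0004,0,0,0,0,0.01,0.003,0.0004,0,0,0,0,0.01,0.003,0.0004,0,0,0,0,0.01])

```text
clock: 10.85
tool_pos: [0.5774, -0.1346, 0.08]
ee_rot: [-3.14, 0.004, 3.039]
force: [3.6, 3.1, 1.9]
finger_gap: 0.0199
grasp_force: 39.9
```

```bash
python3 st.py
```

```text
10.85 g [-36.83 -27.37  80.02] rpy [-3.1398  0.0036  3.0387] Fg [-3.29 -3.47  1.87] Mg [-0.885  0.756 -0.006] gap 0.0199
```

>>> carry_out(motion=[0.001,0.0002,0,0,0,0,0.01,0.002,0.0002,0,0,0,0,0.01,0.003,0.0002,0,0,0,0,0.01,0.003,0.0002,0,0,0,0,0.01])

```text
clock: 11.25
tool_pos: [0.574, -0.1342, 0.08]
ee_rot: [-3.139, 0.003, 3.039]
force: [2.9, 2.2, 1.2]
finger_gap: 0.0195
grasp_force: 39.9
```

```bash
python3 st.py
```

```text
11.25 g [-33.35 -27.41  80.04] rpy [-3.1393e+00  2.6000e-03  3.0386e+00] Fg [-2.66 -2.49  1.2 ] Mg [-0.637  0.593 -0.011] gap 0.0195
```

>>> carry_out(motion=[0.001,0,0,0,0,0,0.01,0.002,0,0,0,0,0,0.01,0.003,0,0,0,0,0,0.01,0.003,0,0,0,0,0,0.01])

```text
clock: 11.65
tool_pos: [0.5709, -0.1338, 0.08]
ee_rot: [-3.139, 0.002, 3.039]
force: [2.1, 1.4, 1.9]
finger_gap: 0.0192
grasp_force: 40.0
```

```bash
python3 st.py
```

```text
11.65 g [-30.27 -27.42  80.01] rpy [-3.1393e+00  2.4000e-03  3.0386e+00] Fg [-1.91 -1.62  1.91] Mg [-0.527  0.629 -0.029] gap 0.0192
```

>>> carry_out(motion=[0.001,0,0,0,0,0,0.01,0.002,0,0,0,0,0,0.01,0.002,0,0,0,0,0,0.01])

```text
clock: 11.95
tool_pos: [0.569, -0.1336, 0.08]
ee_rot: [-3.139, 0.002, 3.039]
force: [2.5, 1.4, 2.4]
finger_gap: 0.0193
grasp_force: 40.0
```

```bash
python3 st.py
```

```text
11.95 g [-28.34 -27.43  80.02] rpy [-3.1393e+00  2.5000e-03  3.0387e+00] Fg [-2.31 -1.64  2.38] Mg [-0.411  0.573 -0.022] gap 0.0193
```

>>> carry_out(motion=[0.001,-0.0004,0,0,0,0,0.01,0.002,-0.0004,0,0,0,0,0.01,0.003,-0.0004,0,0,0,0,0.01,0.003,-0.0004,0,0,0,0,0.01])

```text
clock: 12.35
tool_pos: [0.5661, -0.1334, 0.08]
ee_rot: [-3.14, 0.003, 3.039]
force: [3.0, 1.8, 3.7]
finger_gap: 0.0192
grasp_force: 40.0
```

```bash
python3 st.py
```

```text
12.35 g [-25.38 -27.39  80.02] rpy [-3.1401e+00  2.6000e-03  3.0389e+00] Fg [-2.83 -2.06  3.69] Mg [-0.68   0.55  -0.076] gap 0.0192
```

>>> carry_out(motion=[0.001,-0.0003,0,0,0,0,0.01,0.003,-0.0003,0,0,0,0,0.01,0.006,-0.0003,0,0,0,0,0.01,0.009,-0.0003,0,0,0,0,0.01,0.012,-0.0003,0,0,0,0,0.01,0.015,-0.0003,0,0,0,0,0.01,0.017,-0.0003,0,0,0,0,0.01,0.018,-0.0003,0,0,0,0,0.01,0.018,-0.0003,0,0,0,0,0.01])

```text
clock: 13.25
tool_pos: [0.5484, -0.1315, 0.08]
ee_rot: [-3.141, 0.003, 3.039]
force: [3.9, 3.9, 2.3]
finger_gap: 0.0192
grasp_force: 40.0
```

```bash
python3 st.py
```

```text
13.25 g [ -7.64 -27.41  80.02] rpy [-3.1407  0.0033  3.039 ] Fg [-3.46 -4.3   2.27] Mg [-0.994  0.723 -0.078] gap 0.0192
```

>>> carry_out(motion=[0.002,0.0003,0,0,0,0,0.01,0.004,0.0003,0,0,0,0,0.01,0.006,0.0003,0,0,0,0,0.01,0.008,0.0003,0,0,0,0,0.01,0.008,0.0003,0,0,0,0,0.01,0.008,0.0003,0,0,0,0,0.01])

```text
clock: 13.85
tool_pos: [0.54, -0.1307, 0.08]
ee_rot: [-3.14, 0.002, 3.039]
force: [2.9, 4.0, 3.8]
finger_gap: 0.0192
grasp_force: 40.1
```

```bash
python3 st.py
```

```text
13.85 g [  0.77 -27.39  79.97] rpy [-3.1402e+00  2.3000e-03  3.0388e+00] Fg [-2.48 -4.28  3.78] Mg [-0.928  0.557 -0.077] gap 0.0192
```

>>> carry_out(motion=[0.001,0,0,0,0,0,0.01,0.002,0,0,0,0,0,0.01,0.002,0,0,0,0,0,0.01])

```text
clock: 14.15
tool_pos: [0.5388, -0.1305, 0.08]
ee_rot: [-3.14, 0.004, 3.039]
force: [4.0, 3.1, 2.5]
finger_gap: 0.0194
grasp_force: 40.0
```

```bash
python3 st.py
```

```text
14.15 g [  2.05 -27.4   80.04] rpy [-3.1402  0.0038  3.0389] Fg [-3.7  -3.52  2.48] Mg [-0.986  0.85  -0.044] gap 0.0194
```

>>> carry_out(motion=[0.001,0,0,0,0,0,0.01,0.002,0,0,0,0,0,0.01,0.002,0,0,0,0,0,0.01])

```text
clock: 14.45
tool_pos: [0.5368, -0.1303, 0.08]
ee_rot: [-3.14, 0.004, 3.039]
force: [3.9, 3.8, 1.7]
finger_gap: 0.0191
grasp_force: 40.0
```

```bash
python3 st.py
```

```text
14.45 g [  4.05 -27.39  80.01] rpy [-3.1402  0.0038  3.039 ] Fg [-3.49 -4.16  1.75] Mg [-0.926  0.862  0.023] gap 0.0191
```

>>> carry_out(motion=[0.001,0.0002,0,0,0,0,0.01,0.002,0.0002,0,0,0,0,0.01,0.002,0.0002,0,0,0,0,0.01])

```text
clock: 14.75
tool_pos: [0.5345, -0.1301, 0.08]
ee_rot: [-3.14, 0.003, 3.039]
force: [3.5, 3.1, 2.6]
finger_gap: 0.0193
grasp_force: 40.0
```

```bash
python3 st.py
```

```text
14.75 g [  6.31 -27.4   80.01] rpy [-3.1398  0.0032  3.0388] Fg [-3.16 -3.45  2.6 ] Mg [-0.87   0.783 -0.   ] gap 0.0193
```

>>> carry_out(motion=[0.001,0,0,0,0,0,0.01,0.0015,0,0,0,0,0,0.01,0.0015,0,0,0,0,0,0.01])

```text
clock: 15.05
tool_pos: [0.5331, -0.1299, 0.08]
ee_rot: [-3.14, 0.003, 3.039]
force: [2.9, 2.1, 3.2]
finger_gap: 0.0193
grasp_force: 40.0
```

```bash
python3 st.py
```

```text
15.05 g [  7.75 -27.41  80.02] rpy [-3.1398  0.0033  3.0388] Fg [-2.69 -2.42  3.25] Mg [-0.915  0.803 -0.019] gap 0.0193
```

Free so far. I'll keep going in small steps, since the predicted stop for a 9 mm blade is near x = 11.

>>> carry_out(motion=[0.001,0,0,0,0,0,0.01,0.002,0,0,0,0,0,0.01,0.002,0,0,0,0,0,0.01])

```text
clock: 15.35
tool_pos: [0.531, -0.1297, 0.08]
ee_rot: [-3.14, 0.003, 3.039]
force: [6.0, 2.0, 2.9]
finger_gap: 0.019
grasp_force: 40.0
```

```bash
python3 st.py
```

```text
15.35 g [  9.86 -27.43  79.99] rpy [-3.1398e+00  3.0000e-03  3.0388e+00] Fg [-5.72 -2.64  2.94] Mg [-0.868  0.797 -0.029] gap 0.019
```

>>> carry_out(motion=[0.001,0,0,0,0,0,0.01,0.0015,0,0,0,0,0,0.01,0.0015,0,0,0,0,0,0.01])

```text
clock: 15.65
tool_pos: [0.5302, -0.1296, 0.08]
ee_rot: [-3.14, 0.005, 3.039]
force: [4.4, 3.0, 3.2]
finger_gap: 0.0193
grasp_force: 40.0
```

```bash
python3 st.py
```

```text
15.65 g [ 10.65 -27.42  80.03] rpy [-3.1398  0.0045  3.0388] Fg [-4.05 -3.47  3.21] Mg [-0.921  1.137 -0.025] gap 0.0193
```

>>> carry_out(motion=[0.0005,0,0,0,0,0,0.01,0.001,0,0,0,0,0,0.01,0.001,0,0,0,0,0,0.01])

```text
clock: 15.95
tool_pos: [0.5301, -0.1296, 0.0801]
ee_rot: [-3.14, 0.006, 3.039]
force: [6.8, 3.3, 0.2]
finger_gap: 0.0192
grasp_force: 39.8
```

```bash
python3 st.py
```

```text
15.95 g [ 10.77 -27.42  80.07] rpy [-3.1399  0.0064  3.0389] Fg [-6.39 -3.93  0.24] Mg [-0.949  1.549 -0.019] gap 0.0192
```

>>> carry_out(motion=[-0.0007,0.0007,0.0003,0,0,0,0.01,-0.0007,0.0007,0.0003,0,0,0,0.01,-0.0007,0.0007,0.0003,0,0,0,0.025,-0.0007,0.0007,0.0003,0,0,0,0.035,-0.0007,0.0007,0.0003,0,0,0,0.04,-0.0007,0.0007,0.0003,0,0,0,0.04])

```text
clock: 16.55
tool_pos: [0.5281, -0.129, 0.0787]
ee_rot: [-3.139, 0.0, 3.038]
force: [-0.0, 0.2, -0.1]
finger_gap: 0.0399
grasp_force: 0.0
```

```bash
python3 st.py
```

```text
16.55 g [ 12.84 -27.83  78.73] rpy [-3.1393e+00  2.0000e-04  3.0384e+00] Fg [ 0.04 -0.24 -0.12] Mg [ 0.011 -0.014  0.055] gap 0.0399
```

>>> carry_out(motion=[0,0,-0.02,0,0,0,0.04,0,0,-0.06,0,0,0,0.04,0,0,-0.1,0,0,0,0.06,0,0,-0.1,0,0,0,0.06])

```text
clock: 16.95
tool_pos: [0.5321, -0.1301, 0.1866]
ee_rot: [-3.136, 0.014, 3.039]
force: [0.1, 0.4, 0.1]
finger_gap: 0.0598
grasp_force: 0.0
```

```bash
python3 st.py; python3 - <<'E'
from h import *
from rig import r
o=r.observe();plan(o,[.4795,.197,.15],2.866)
E
```

```text
16.95 g [  8.78 -27.15 186.61] rpy [-3.1361  0.0138  3.0387] Fg [-0.07 -0.38  0.08] Mg [-0.015  0.022  0.027] gap 0.0598
shift [0.0864 0.3202 0.0337] turn [-0.0043  0.0142  0.1727]
```

>>> carry_out(motion=[0.086,0.32,0.034,-0.004,0.014,0.173,0.06,0.086,0.32,0.034,-0.004,0.014,0.173,0.06,0.086,0.32,0.034,-0.004,0.014,0.173,0.06,0.086,0.32,0.034,-0.004,0.014,0.173,0.06,0.086,0.32,0.034,-0.004,0.014,0.173,0.06,0.086,0.32,0.034,-0.004,0.014,0.173,0.06,0.086,0.32,0.034,-0.004,0.014,0.173,0.06,0.086,0.32,0.034,-0.004,0.014,0.173,0.06,0.086,0.32,0.034,-0.004,0.014,0.173,0.06,0.086,0.32,0.034,-0.004,0.014,0.173,0.06])

```text
clock: 17.95
tool_pos: [0.4764, 0.1975, 0.1445]
ee_rot: [3.141, -0.011, 2.865]
force: [0.5, -0.6, 0.1]
finger_gap: 0.0603
grasp_force: 0.0
```

```bash
python3 - <<'E'
from h import *
from rig import r
o=r.observe();print(o["clock"],o["tool_pos"],o["ee_rot"]);plan(o,[.4795,.197,.05],2.866)
p,d=r.camera("top");c=r.calibration("top");np.savez("t3.npz",p=p,d=d,**c)
p2,d2=r.camera("side")
a=cv2.resize(p[175:315,345:435],None,fx=4,fy=4,interpolation=cv2.INTER_CUBIC);b=cv2.resize(p2[255:405,230:425],None,fx=2.2,fy=2.2)
im=np.zeros((560,a.shape[1]+b.shape[1],3),np.uint8);im[:,:a.shape[1]]=a;im[:b.shape[0],a.shape[1]:]=b
cv2.imwrite("pics/bl1.png",im[...,::-1])
v,u=np.mgrid[:420,:560]
q=np.stack([(u-c["cx"])/c["fx"]*d,(v-c["cy"])/c["fy"]*d,d],-1)
X=(q-c["t"])@c["R"];m=(X[...,2]>.095)&(X[...,2]<.12)&(u>360)&(u<430)&(v>185)&(v<280)
P=X[m];print(m.sum(),wg(P.mean(0)),cv2.minAreaRect((np.array([wg(x) for x in P])[:,:2]).astype(np.float32)))
E
```

```text
17.95 [0.47638796 0.19747404 0.14447976] [ 3.14118811 -0.01126763  2.86484634]
shift [-0.0042  0.0004  0.0944] turn [ 0.0004 -0.0113 -0.0012]
139 [ 11.40820858 -29.37101081 106.59710679] ((10.472260475158691, -28.33014678955078), (40.996768951416016, 29.910720825195312), 1.3862886428833008)
```

View pics/bl1.png

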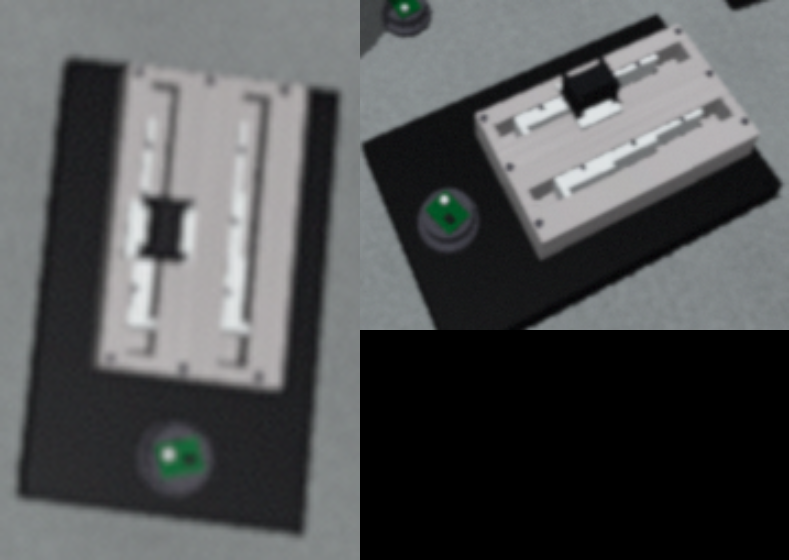

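The first blade stands upright in channel b at x ≈ 10.5 and y ≈ -28.5, which fits a 9 mm blade at the second step. In the top crop it is at about (165,230). Now the second blade.

>>> carry_out(motion=[-0.004,0.0004,0.02,0,-0.011,0,0.06,-0.004,0.0004,0.045,0,-0.011,0,0.06,-0.004,0.0004,0.045,0,-0.011,0,0.06,-0.004,0.0004,0.045,0,-0.011,0,0.06])

```text
clock: 18.45
tool_pos: [0.4796, 0.1969, 0.0996]
ee_rot: [3.141, -0.001, 2.864]
force: [0.2, -0.2, 0.8]
finger_gap: 0.0601
grasp_force: 0.0
```

```bash
python3 - <<'E'
from h import *
from rig import r
o=r.observe();print(o["clock"],o["tool_pos"],o["ee_rot"]);plan(o,[.4795,.197,.05],2.866)
E
```

```text
18.45 [0.47961672 0.19689032 0.09956051] [ 3.14097121e+00 -1.33692911e-03  2.86408455e+00]
shift [0.0001 0.     0.0496] turn [ 0.0006 -0.0013 -0.0019]
```

>>> carry_out(motion=[0,0,0.03,0,0,0,0.06,0,0,0.0495,0,0,0,0.06,0,0,0.0495,0,0,0,0.06,0,0,0.0495,0,0,0,0.03,0,0,0.0495,0,0,0,0.01,0,0,0.0495,0,0,0,0.01,0,0,0.0495,0,0,0,0.01,0,0,0.0495,0,0,0,0.01], newtons=40)

```text
clock: 19.25
tool_pos: [0.4816, 0.1984, 0.0526]
ee_rot: [3.138, 0.004, 2.866]
force: [0.3, -0.5, 5.8]
finger_gap: 0.0195
grasp_force: 40.1
```

>>> carry_out(motion=[0,0,-0.02,0,0,0,0.01,0,0,-0.06,0,0,0,0.01,0,0,-0.1,0,0,0,0.01,0,0,-0.1,0,0,0,0.01,0,0,-0.1,0,0,0,0.01])

```text
clock: 19.75
tool_pos: [0.4808, 0.1982, 0.1518]
ee_rot: [3.138, 0.003, 2.866]
force: [0.5, -0.1, -1.2]
finger_gap: 0.0194
grasp_force: 39.3
```

```bash
python3 - <<'E'
from h import *
from rig import r
o=r.observe();print(o["clock"],o["tool_pos"],o["ee_rot"]);plan(o,gw(-65,33.75,150),GY)
E
```

```text
19.75 [0.48082784 0.19824314 0.15175125] [3.13833282e+00 2.55544148e-03 2.86587255e+00]
shift [-0.2218 -0.3493  0.0012] turn [ 0.003   0.0028 -0.1727]
```

>>> carry_out(motion=[-0.222,-0.349,-0.02,0.003,0.003,-0.173,0.01,-0.222,-0.349,-0.02,0.003,0.003,-0.173,0.01,-0.222,-0.349,-0.02,0.003,0.003,-0.173,0.01,-0.222,-0.349,-0.02,0.003,0.003,-0.173,0.01,-0.222,-0.349,-0.02,0.003,0.003,-0.173,0.01,-0.222,-0.349,-0.02,0.003,0.003,-0.173,0.01,-0.222,-0.349,-0.02,0.003,0.003,-0.173,0.01,-0.222,-0.349,-0.02,0.003,0.003,-0.173,0.01,-0.222,-0.349,-0.02,0.003,0.003,-0.173,0.01,-0.222,-0.349,-0.02,0.003,0.003,-0.173,0.01,-0.222,-0.349,-0.02,0.003,0.003,-0.173,0.01,-0.222,-0.349,-0.02,0.003,0.003,-0.173,0.01])

```text
clock: 20.95
tool_pos: [0.5976, -0.1968, 0.1684]
ee_rot: [3.141, -0.006, 3.04]
force: [0.4, -0.1, -1.2]
finger_gap: 0.0193
grasp_force: 39.4
```

>>> carry_out(motion=[0,0,0.02,0,0,0,0.01,0,0,0.045,0,0,0,0.01,0,0,0.055,0,0,0,0.01,0,0,0.055,0,0,0,0.01,0,0,0.055,0,0,0,0.01])

```text
clock: 21.45
tool_pos: [0.5983, -0.1977, 0.1152]
ee_rot: [-3.14, -0.003, 3.04]
force: [-0.9, 0.2, -0.2]
finger_gap: 0.0194
grasp_force: 39.4
```

```bash
python3 st.py; python3 - <<'E'
from h import *
from rig import r
o=r.observe();plan(o,gw(-65,33.85,104),GY)
E
```

```text
21.45 g [-64.04  33.29 115.24] rpy [-3.1403e+00 -2.9000e-03  3.0399e+00] Fg [ 0.96 -0.13 -0.18] Mg [0.054 0.051 0.06 ] gap 0.0194
shift [-0.001  -0.0005  0.0112] turn [-0.0013 -0.0029  0.0013]
```

>>> carry_out(motion=[-0.001,-0.0004,0.004,0,-0.003,0,0.01,-0.001,-0.0004,0.006,0,-0.003,0,0.01,-0.001,-0.0004,0.008,0,-0.003,0,0.01,-0.001,-0.0004,0.01,0,-0.003,0,0.01,-0.001,-0.0004,0.0115,0,-0.003,0,0.01,-0.001,-0.0004,0.0115,0,-0.003,0,0.01])

```text
clock: 22.05
tool_pos: [0.5989, -0.199, 0.1028]
ee_rot: [-3.141, -0.001, 3.039]
force: [-0.1, 0.3, -0.7]
finger_gap: 0.0192
grasp_force: 39.4
```

```bash
python3 st.py
```

```text
22.05 g [-64.78  34.48 102.75] rpy [-3.1405e+00 -8.0000e-04  3.0387e+00] Fg [ 0.15 -0.27 -0.71] Mg [-0.014  0.004 -0.02 ] gap 0.0192
```

>>> carry_out(motion=[0,0.0005,0.004,0,0,0,0.01,0,0.0005,0.008,0,0,0,0.01,0,0.0005,0.012,0,0,0,0.01,0,0.0005,0.016,0,0,0,0.01,0,0.0005,0.018,0,0,0,0.01,0,0.0005,0.019,0,0,0,0.01,0,0.0005,0.02,0,0,0,0.01,0,0.0005,0.0208,0,0,0,0.01,0,0.0005,0.0208,0,0,0,0.01])

```text
clock: 22.95
tool_pos: [0.5993, -0.1986, 0.0827]
ee_rot: [-3.14, 0.0, 3.039]
force: [0.3, 0.4, -0.0]
finger_gap: 0.0195
grasp_force: 39.4
```

```bash
python3 st.py
```

```text
22.95 g [-65.17  34.04  82.71] rpy [-3.1402e+00  3.0000e-04  3.0388e+00] Fg [-0.25 -0.42 -0.02] Mg [ 0.017  0.024 -0.02 ] gap 0.0195
```

>>> carry_out(motion=[0,0,0.0006,0,0,0,0.01,0,0,0.0012,0,0,0,0.01,0,0,0.0012,0,0,0,0.01,0,-0.001,0.0012,0,0,0,0.01,0,-0.002,0.0012,0,0,0,0.01,0,-0.003,0.0012,0,0,0,0.01,0,-0.003,0.0012,0,0,0,0.01])

```text
clock: 23.65
tool_pos: [0.5998, -0.2004, 0.0826]
ee_rot: [3.141, 0.002, 3.04]
force: [-1.2, 2.7, 5.0]
finger_gap: 0.0191
grasp_force: 40.2
```

```bash
python3 st.py
```

```text
23.65 g [-65.78  35.8   82.6 ] rpy [3.1406e+00 2.2000e-03 3.0396e+00] Fg [ 1.45 -2.55  4.99] Mg [-0.653 -0.217  0.081] gap 0.0191
```

>>> carry_out(motion=[0,0,-0.0005,0,0,0,0.01,0,-0.001,-0.0005,0,0,0,0.01,0,-0.002,-0.0005,0,0,0,0.01,0,-0.002,-0.0005,0,0,0,0.01])

```text
clock: 24.05
tool_pos: [0.5995, -0.203, 0.0826]
ee_rot: [3.142, 0.002, 3.039]
force: [-0.1, 3.9, 5.0]
finger_gap: 0.0193
grasp_force: 40.2
```

```bash
python3 st.py
```

```text
24.05 g [-65.83  38.42  82.59] rpy [3.1415e+00 2.0000e-03 3.0392e+00] Fg [ 0.48 -3.82  5.01] Mg [-0.941  0.012 -0.005] gap 0.0193
```

>>> carry_out(motion=[0,-0.0008,-0.0003,0,0,0,0.01,0,-0.0008,-0.0003,0,0,0,0.01,0,-0.0008,-0.0003,0,0,0,0.01])

```text
clock: 24.35
tool_pos: [0.5995, -0.2032, 0.0826]
ee_rot: [3.14, 0.002, 3.039]
force: [2.2, 5.1, 4.9]
finger_gap: 0.0192
grasp_force: 40.2
```

```bash
python3 st.py
```

```text
24.35 g [-65.82  38.64  82.59] rpy [3.1405e+00 1.8000e-03 3.0395e+00] Fg [-1.63 -5.3   4.87] Mg [-1.263  0.187 -0.085] gap 0.0192
```

>>> carry_out(motion=[0.002,0.0003,-0.0004,0,0,0,0.01,0.007,0.0003,-0.0004,0,0,0,0.01,0.013,0.0003,-0.0004,0,0,0,0.01,0.019,0.0003,-0.0004,0,0,0,0.01,0.025,0.0003,-0.0004,0,0,0,0.01,0.031,0.0003,-0.0004,0,0,0,0.01,0.037,0.0003,-0.0004,0,0,0,0.01,0.043,0.0003,-0.0004,0,0,0,0.01,0.049,0.0003,-0.0004,0,0,0,0.01,0.054,0.0003,-0.0004,0,0,0,0.01,0.057,0.0003,-0.0004,0,0,0,0.01,0.057,0.0003,-0.0004,0,0,0,0.01])

```text
clock: 25.55
tool_pos: [0.5434, -0.1974, 0.0826]
ee_rot: [3.141, 0.004, 3.039]
force: [3.8, 4.4, 2.3]
finger_gap: 0.019
grasp_force: 39.8
```

```bash
python3 st.py
```

```text
25.55 g [-9.45 38.59 82.64] rpy [3.1407 0.0036 3.0393] Fg [-3.32 -4.74  2.31] Mg [-1.092  0.669 -0.028] gap 0.019
```

>>> carry_out(motion=[0.002,0,0,0,0,0,0.01,0.004,0,0,0,0,0,0.01,0.006,0,0,0,0,0,0.01,0.008,0,0,0,0,0,0.01,0.009,0,0,0,0,0,0.01,0.009,0,0,0,0,0,0.01])

```text
clock: 26.15
tool_pos: [0.535, -0.1965, 0.0826]
ee_rot: [3.141, 0.004, 3.039]
force: [4.6, 3.8, 2.1]
finger_gap: 0.0191
grasp_force: 39.8
```

```bash
python3 st.py
```

```text
26.15 g [-1.   38.61 82.64] rpy [3.1405 0.0044 3.0394] Fg [-4.15 -4.21  2.09] Mg [-1.147  0.879 -0.003] gap 0.0191
```

>>> carry_out(motion=[0.001,0,0,0,0,0,0.01,0.002,0,0,0,0,0,0.01,0.003,0,0,0,0,0,0.01,0.003,0,0,0,0,0,0.01])

```text
clock: 26.55
tool_pos: [0.5321, -0.1962, 0.0826]
ee_rot: [3.141, 0.005, 3.039]
force: [4.3, 5.0, 1.9]
finger_gap: 0.0194
grasp_force: 39.8
```

```bash
python3 st.py
```

```text
26.55 g [ 1.92 38.61 82.63] rpy [3.1405 0.0045 3.0394] Fg [-3.77 -5.37  1.94] Mg [-1.102  0.972  0.024] gap 0.0194
```

>>> carry_out(motion=[0.001,0,0,0,0,0,0.01,0.002,0,0,0,0,0,0.01,0.0025,0,0,0,0,0,0.01,0.0025,0,0,0,0,0,0.01])

```text
clock: 26.95
tool_pos: [0.5297, -0.196, 0.0826]
ee_rot: [3.141, 0.005, 3.039]
force: [4.7, 5.2, 1.5]
finger_gap: 0.0196
grasp_force: 39.8
```

```bash
python3 st.py
```

```text
26.95 g [ 4.33 38.62 82.64] rpy [3.1405 0.0047 3.0394] Fg [-4.15 -5.63  1.54] Mg [-1.132  1.004 -0.06 ] gap 0.0196
```

>>> carry_out(motion=[0.001,0.0003,0,0,0,0,0.01,0.002,0.0003,0,0,0,0,0.01,0.0025,0.0003,0,0,0,0,0.01,0.0025,0.0003,0,0,0,0,0.01])

```text
clock: 27.35
tool_pos: [0.5271, -0.1957, 0.0826]
ee_rot: [3.141, 0.004, 3.039]
force: [4.3, 3.9, 2.3]
finger_gap: 0.0193
grasp_force: 39.8
```

```bash
python3 st.py
```

```text
27.35 g [ 7.01 38.6  82.61] rpy [3.1411 0.0043 3.0392] Fg [-3.92 -4.32  2.29] Mg [-1.026  0.935  0.002] gap 0.0193
```

>>> carry_out(motion=[0.001,0,0,0,0,0,0.01,0.002,0,0,0,0,0,0.01,0.0025,0,0,0,0,0,0.01,0.0025,0,0,0,0,0,0.01])

```text
clock: 27.75
tool_pos: [0.5246, -0.1954, 0.0826]
ee_rot: [3.141, 0.004, 3.039]
force: [4.7, 3.4, 1.1]
finger_gap: 0.0191
grasp_force: 39.7
```

```bash
python3 st.py
```

```text
27.75 g [ 9.51 38.59 82.63] rpy [3.1411 0.0043 3.0392] Fg [-4.28 -3.86  1.08] Mg [-1.     0.902 -0.06 ] gap 0.0191
```

>>> carry_out(motion=[0.001,0,0,0,0,0,0.01,0.002,0,0,0,0,0,0.01,0.0025,0,0,0,0,0,0.01,0.0025,0,0,0,0,0,0.01])

```text
clock: 28.15
tool_pos: [0.5221, -0.1952, 0.0826]
ee_rot: [3.141, 0.004, 3.039]
force: [4.0, 3.1, 1.1]
finger_gap: 0.0188
grasp_force: 39.8
```

```bash
python3 st.py
```

```text
28.15 g [12.01 38.61 82.63] rpy [3.1411 0.0043 3.0392] Fg [-3.65 -3.46  1.09] Mg [-1.02   0.863 -0.015] gap 0.0188
```

>>> carry_out(motion=[0.001,0,0,0,0,0,0.01,0.002,0,0,0,0,0,0.01,0.003,0,0,0,0,0,0.01,0.003,0,0,0,0,0,0.01])

```text
clock: 28.55
tool_pos: [0.519, -0.1948, 0.0826]
ee_rot: [3.141, 0.004, 3.039]
force: [4.5, 3.5, 2.8]
finger_gap: 0.0194
grasp_force: 39.8
```

```bash
python3 st.py
```

```text
28.55 g [15.09 38.61 82.6 ] rpy [3.1411 0.0041 3.0392] Fg [-4.08 -3.95  2.78] Mg [-1.032  0.838 -0.03 ] gap 0.0194
```

>>> carry_out(motion=[0.002,0,0,0,0,0,0.01,0.005,0,0,0,0,0,0.01,0.008,0,0,0,0,0,0.01,0.011,0,0,0,0,0,0.01,0.014,0,0,0,0,0,0.01,0.017,0,0,0,0,0,0.01,0.02,0,0,0,0,0,0.01,0.022,0,0,0,0,0,0.01,0.024,0,0,0,0,0,0.01,0.025,0,0,0,0,0,0.01,0.025,0,0,0,0,0,0.01])

```text
clock: 29.65
tool_pos: [0.494, -0.1922, 0.0826]
ee_rot: [3.141, 0.004, 3.039]
force: [4.0, 4.4, 2.9]
finger_gap: 0.0195
grasp_force: 39.8
```

```bash
python3 st.py
```

```text
29.65 g [40.26 38.59 82.58] rpy [3.1409 0.0039 3.0391] Fg [-3.55 -4.83  2.95] Mg [-0.989  0.845 -0.03 ] gap 0.0195
```

>>> carry_out(motion=[0.001,0.0003,0,0,0,0,0.01,0.002,0.0003,0,0,0,0,0.01,0.003,0.0003,0,0,0,0,0.01,0.004,0.0003,0,0,0,0,0.01,0.004,0.0003,0,0,0,0,0.01])

```text
clock: 30.15
tool_pos: [0.49, -0.1918, 0.0826]
ee_rot: [3.142, 0.004, 3.039]
force: [4.5, 3.4, 1.9]
finger_gap: 0.0191
grasp_force: 39.8
```

```bash
python3 st.py
```

```text
30.15 g [44.27 38.57 82.59] rpy [3.1416 0.0038 3.039 ] Fg [-4.12 -3.88  1.93] Mg [-0.934  0.82  -0.071] gap 0.0191
```

>>> carry_out(motion=[0.001,0,0,0,0,0,0.01,0.002,0,0,0,0,0,0.01,0.0025,0,0,0,0,0,0.01,0.0025,0,0,0,0,0,0.01])

```text
clock: 30.55
tool_pos: [0.4876, -0.1916, 0.0826]
ee_rot: [3.142, 0.004, 3.039]
force: [3.8, 4.0, 1.5]
finger_gap: 0.0194
grasp_force: 39.7
```

```bash
python3 st.py
```

```text
30.55 g [46.7  38.56 82.6 ] rpy [3.1415 0.0039 3.039 ] Fg [-3.35 -4.32  1.48] Mg [-0.924  0.868 -0.038] gap 0.0194
```

>>> carry_out(motion=[0.001,0,0,0,0,0,0.01,0.002,0,0,0,0,0,0.01,0.002,0,0,0,0,0,0.01])

```text
clock: 30.85
tool_pos: [0.4855, -0.1913, 0.0826]
ee_rot: [3.141, 0.004, 3.039]
force: [4.3, 3.2, 1.8]
finger_gap: 0.0193
grasp_force: 39.8
```

```bash
python3 st.py
```

```text
30.85 g [48.75 38.55 82.6 ] rpy [3.1415 0.0038 3.039 ] Fg [-3.97 -3.58  1.76] Mg [-0.915  0.815 -0.099] gap 0.0193
```

>>> carry_out(motion=[0.001,0,0,0,0,0,0.01,0.002,0,0,0,0,0,0.01,0.002,0,0,0,0,0,0.01])

```text
clock: 31.15
tool_pos: [0.485, -0.1913, 0.0827]
ee_rot: [3.141, 0.007, 3.039]
force: [5.8, 3.8, -0.3]
finger_gap: 0.0192
grasp_force: 39.5
```

```bash
python3 st.py
```

```text
31.15 g [49.27 38.58 82.74] rpy [3.1413 0.0071 3.0392] Fg [-5.38 -4.35 -0.32] Mg [-0.906  1.619 -0.055] gap 0.0192
```

>>> carry_out(motion=[0.0007,0,0.0005,0,0,0,0.01,0.0007,0,0.0005,0,0,0,0.01,0.0007,0,0.0005,0,0,0,0.01])

```text
clock: 31.45
tool_pos: [0.4849, -0.1913, 0.0827]
ee_rot: [3.141, 0.008, 3.039]
force: [8.2, 3.0, 0.5]
finger_gap: 0.0191
grasp_force: 39.7
```

```bash
python3 st.py
```

```text
31.45 g [49.36 38.59 82.69] rpy [3.1413 0.0084 3.0393] Fg [-7.88 -3.8   0.55] Mg [-1.034  1.7   -0.078] gap 0.0191
```

>>> carry_out(motion=[-0.0012,0.0007,0.0003,0,0,0,0.01,-0.0012,0.0007,0.0003,0,0,0,0.01,-0.0012,0.0007,0.0003,0,0,0,0.025,-0.0012,0.0007,0.0003,0,0,0,0.035,-0.0012,0.0007,0.0003,0,0,0,0.04,-0.0012,0.0007,0.0003,0,0,0,0.04])

```text
clock: 32.05
tool_pos: [0.4815, -0.1908, 0.0809]
ee_rot: [-3.14, -0.002, 3.038]
force: [0.0, -0.3, 0.0]
finger_gap: 0.0402
grasp_force: 0.0
```

>>> carry_out(motion=[0,0,-0.02,0,0,0,0.04,0,0,-0.06,0,0,0,0.04,0,0,-0.1,0,0,0,0.06,0,0.1,-0.1,0,0,0,0.06,0,0.25,-0.1,0,0,0,0.06,0,0.3,-0.1,0,0,0,0.06,0,0.3,-0.1,0,0,0,0.06,0,0.3,-0.1,0,0,0,0.06,0,0.3,-0.1,0,0,0,0.06,0,0.3,-0.1,0,0,0,0.06])

```text
clock: 33.05
tool_pos: [0.5127, 0.1134, 0.1808]
ee_rot: [3.141, -0.001, 3.047]
force: [0.5, -1.0, 0.6]
finger_gap: 0.0601
grasp_force: 0.0
```

```bash
python3 - <<'E'
from h import *
from rig import r
o=r.observe();print(o["clock"],o["tool_pos"])
p,d=r.camera("top");c=r.calibration("top")
p2,d2=r.camera("side")
a=cv2.resize(p[175:315,345:435],None,fx=4,fy=4,interpolation=cv2.INTER_CUBIC);b=cv2.resize(p2[255:405,230:425],None,fx=2.2,fy=2.2)
im=np.zeros((560,a.shape[1]+b.shape[1],3),np.uint8);im[:,:a.shape[1]]=a;im[:b.shape[0],a.shape[1]:]=b
cv2.imwrite("pics/bl2.png",im[...,::-1])
v,u=np.mgrid[:420,:560]
q=np.stack([(u-c["cx"])/c["fx"]*d,(v-c["cy"])/c["fy"]*d,d],-1)
X=(q-c["t"])@c["R"];m=(X[...,2]>.095)&(X[...,2]<.12)&(u>360)&(u<430)&(v>185)&(v<280)
k,l,st,_=cv2.connectedComponentsWithStats(m.astype(np.uint8))
for i in range(1,k):
    P=X[l==i]
    print(len(P),wg(P.mean(0)),cv2.minAreaRect((np.array([wg(x) for x in P])[:,:2]).astype(np.float32)))
E
```

```text
33.05 [0.5126589  0.11336217 0.18079137]
141 [ 10.96179368 -29.49988274 106.70723075] ((10.545421600341797, -28.432443618774414), (40.117530822753906, 29.78510284423828), 0.4825253188610077)
141 [ 50.28955933  36.29227159 106.85971104] ((50.11189270019531, 37.6562385559082), (30.99376106262207, 40.228599548339844), 89.5235366821289)
```

View pics/bl2.png

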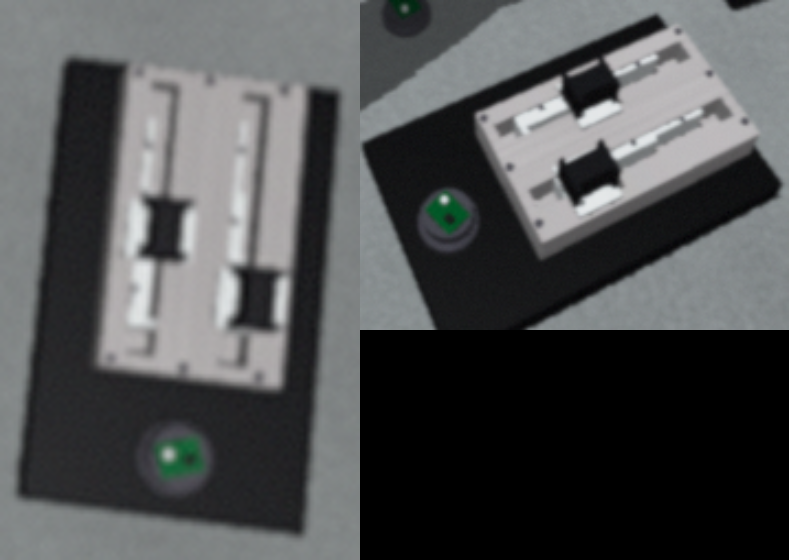

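Both blades stand upright at their stops. In the top crop the 9 mm one is at (165,230) and the 5 mm one at (258,298), and both fit the rail edges seen before the first move.

```bash
python3 -c "
from rig import r
print(r.hand_in())"
```

```text
the job is handed in; nothing more can be done
None
```

I gauged both blades and handed the job in at about 33 s, but the hand-in returned no verdict. By feel and by camera, the 9 mm blade stands upright at the second step of channel b, and the 5 mm blade stands upright at the closed end of channel a.

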